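# Latch the sprung jaw of a jeweller's work-holder in its middle notch and lock it

### The job

On the jeweller's work-holder, push the sprung sliding jaw away from the fixed jaw, past its middle notch but not as far as the far notch, and let it go so that it springs back and latches at the middle notch. Then press the stop pin behind it fully down to lock the jaw there. Leave the castings, the jar and the tools lying where they are.

Things in the scene. Friction and masses are not known exactly. Their poses are not given: they have to be found in the camera images.
- holder: steel work-holder screwed to the bench. Origin on the bench surface, on the centre line of the slide; x = direction in which the jaw is pushed open, z up. Base plate 12 mm thick, x -120 to +170 mm, y -55 to +65 mm. A bridge (84 mm wide in y, 24 mm in x, top 50 mm above the bench) at x = +85 mm guides the stop pin
- fixed_jaw (a point): middle of the top of the fixed jaw, 40 mm above the bench, at x = -100 mm of the holder; the block is 20 mm thick (x) and 80 mm wide (y)
- plunger_block (a point): top of the plunger's block at x = +35, y = +52 mm of the holder, 36 mm above the bench; 24 x 18 mm. Its sprung plunger rides on two ratchet teeth of the slide and makes the notches; its knob reaches out to about y = +76 mm. Not to be worked
- jaw_push (a point): where to push the sliding jaw: on its flat upright face that looks to the fixed jaw (to the holder's -x), mid-width, 63 mm above the bench; moves with the jaw. The face is 76 mm wide (y), from 13 to 85 mm above the bench; behind it the jaw slopes down to the low slide. At rest it is at x = -55 mm of the holder, 35 mm from the fixed jaw
- jaw (a joint): travel of the jaw in m along the holder's x, 0 = at rest (as at the start), 0.068 = end. Spring 4 N at rest, 8 N at the end, and 1 to 3 N more at the teeth. Let go before 0.030 it springs back to 0; let go between 0.033 and 0.058 it springs back and latches at 0.030, the middle notch; at 0.060 lies the far notch, too far
- pin_top (a point): centre of the top of the stop pin's round head, 26 mm across, 8 mm thick, at x = +85 mm, y = 0 of the holder; 74 mm above the bench when up, 60 mm when fully down; moves with the pin
- pin (a joint): how far the stop pin is pressed down, in m: 0 = up (start within 0.001), 0.014 = fully down. Stiff (5 N friction), stays where it is left. It goes down only with the jaw latched at the middle notch, where a slot in the slide lies under it; otherwise it strikes the slide after about 2 mm
- jar: small lidded glass jar, 36 mm across, 50 mm high; a bystander, to be left alone. Origin at the centre of its underside
- medal_a: round silver-grey casting, 42 mm across, 6 mm thick, with a small loop; a bystander, to be left alone. Origin at the centre of its underside
- medal_b: round silver-grey casting, 34 mm across, 6 mm thick, with a small loop; a bystander, to be left alone. Origin at the centre of its underside
- medal_c: round silver-grey casting, 48 mm across, 6 mm thick, with a small loop; a bystander, to be left alone. Origin at the centre of its underside
- leaf: flat leaf-shaped casting, 80 x 22 x 4 mm; a bystander, to be left alone. Origin at the centre of its underside
- driver: slim screwdriver with a wooden handle, 190 mm long, lying on the bench; a bystander, to be left alone. Origin at the centre of its underside
- bur: small steel bur, 60 mm long, 8 mm thick, lying on the bench; a bystander, to be left alone. Origin at the centre of its underside

How it is judged:
By the outcome, as a careful person would: the job done as asked, in the order asked, and still so for the second after the job is handed in, with the robot touching nothing.
It also fails if it takes over 38 s, if anything falls off the work surface, if the arm or the gripper's body presses on something with over 40 N, if the wrist force passes 120 N, or if a joint passes its speed limit or range.

### The arm

A 6-joint arm with a two-finger parallel gripper is mounted at the origin on the work surface. World frame = base frame: x ahead of the robot, y to its left, z up, the work surface at z = 0. Lengths are in mm, angles in rad, forces in N, time in s.
With the tool pointing down it reaches from about 275 to 750 mm from the base axis. Payload 10.2 kg.
Tool frame: the origin (TCP) lies at the very end of the fingers, on their centre line; the grasp point (between the pads) lies 19 mm behind it; z points along the fingers, y is the direction in which the jaws open and shut (so a half turn about z gives the same grasp; the last joint's range is limited). The gripper opens to 88 mm and grips with 3 to 60 N. Pads are 18 mm wide; open, the fingers measure 123 mm over their backs; the gripper's body (75 mm by 187 mm) begins 45 mm behind the grasp point.
Start: joints at [-1.339, 0.313, 1.498, -0, 1.331, -0.223], TCP at [230.612, -471.645, 238.72] pointing down, gripper open.
Joint ranges: [-2.94, 2.94], [-0.97, 2.17], [0.19, 2.56], [-1.23, 4.37], [0.02, 3.11], [-2.88, 2.88]. Speed limits (rad/s): [2.39, 2.39, 3.01, 3.14, 3.14, 3.14].

### API

Orientations are given as a unit quaternion [w, x, y, z].
In Python, from workcell import env gives the robot as it stands. The module is installed in compiled form; this text tells all that it offers.
- The arm moves only by the tool jog_arm, never from a script. Its argument "motion" is a list of rows, each an object of numbers: "tx", "ty", "tz": the shift along the tool's x, y, z in m; "wx", "wy", "wz": the turn, a rotation vector about the tool's x, y, z in units of 5 degrees (1.0 is 5 degrees). A call has exactly 8 rows; each row is the pose to reach, as a shift and turn from the pose commanded when the call began, along the tool's axes at that moment; what a row does not reach only later rows make up. A row lasts 1/12 s, in which the tool goes at most 41.7 mm and 7.16 degrees, less where a joint would pass 70% of its speed; a pose out of reach is approached as far as the arm can. A call with a gripper value outside its range is refused whole. "fingers" is the closure, from 0 (fully open) to 1 (shut), set as the call begins (left out, the last holds). The fingers move at their own pace and stop on an object; the grip force is fixed at half the most. Time passes only in rows, so rows that repeat a pose let the fingers close, or fill a call up. It gives the time, the measured TCP pose, the force and the opening at its end, in the units of the state.
- env.observe(): the state, without advancing time (a new reading comes with each control period).
- env.get_image(name): name is "scene" or "top" or "wrist"; returns a dict with "pixels" (384x512x3 uint8, red, green, blue), "K" (3x3 intrinsics, pixels), "view" (4x4, takes a point from world to camera coordinates); the wrist camera has in their place "hand_eye" (4x4, takes a point from camera to tool coordinates, whose origin is the TCP and whose axes are the flange's). Camera axes: x right, y down, z forward; pixel columns grow to the right and rows downward; lengths in mm; the calibration is good to about 2 mm. The wrist camera is an equidistant fisheye: a pixel r from the principal point sees the ray r / f radians off the axis. A picture is of the moment at which its call begins: read the wrist's pose just before it. There is no depth.
- env.sign_off(): hands the job in, once; it reports no verdict.
The state is a dict: "time_s": time; "qpos": joint angles; "qd": joint speeds; "tau": joint torques, N m; "eef_pos": TCP position; "tool_rot": TCP orientation; "wrist_force": force on the tool from outside, world axes, zero at the start; "moment": the same for the moment, N m; "opening": finger opening in mm.
Only numpy, scipy, OpenCV 4.12 (cv2) and the standard library are available. Lean on these libraries where they do the work, as an engineer would, in place of code of your own. Each camera call takes 0.05 s, during which the arm holds its last target.

## Working session

There is one attempt and no reset: what is moved stays moved. The work goes in short steps, Python scripts to look and compute and a tool call to move; the robot and the scene stay as the last step left them, time stands still between calls to the robot, and variables do not carry over. Pictures are saved under pics/ and viewed, and the job is handed in when it is done.

Besides the shell and the picture viewer there is one more tool, called as name(argument=value, ...), one argument or row to a line, values as JSON. jog_arm: Moves the arm, as the interface text tells. Its arguments: {"type":"object","properties":{"motion":{"type":"array","items":{"type":"object","properties":{"tx":{"type":"number"},"ty":{"type":"number"},"tz":{"type":"number"},"wx":{"type":"number"},"wy":{"type":"number"},"wz":{"type":"number"}}}},"fingers":{"type":"number"}},"required":["motion"]}

```bash
mkdir -p pics
python3 - <<'E'
from workcell import env
import cv2,numpy as np
s=env.observe();print({k:np.round(v,3).tolist() for k,v in s.items()})
for n in("scene","top"):
    r=env.get_image(n);cv2.imwrite(f"pics/{n}0.png",cv2.resize(r["pixels"][:,:,::-1],None,fx=1.5,fy=1.5,interpolation=cv2.INTER_CUBIC))
    np.savez(f"{n}0.npz",**{k:r[k] for k in("pixels","K","view")});print(n,r["K"].tolist(),np.round(r["view"],3).tolist())
E
```

```text
{'time_s': 0.0, 'qpos': [-1.339, 0.313, 1.498, -0.0, 1.331, -0.223], 'qd': [-0.0, 0.0, -0.002, 0.002, 0.0, -0.001], 'tau': [-0.0, -40.222, -25.227, 0.069, 0.035, -0.0], 'eef_pos': [230.541, -471.411, 238.159], 'tool_rot': [-0.001, 0.974, 0.225, -0.0], 'wrist_force': [0.085, 0.849, -0.939], 'moment': [-0.0, -0.067, 0.013], 'opening': 88.011}
scene [[444.0163792057686, 0.0, 250.39826321446364], [0.0, 444.0163792057686, 188.9574530860473], [0.0, 0.0, 1.0]] [[0.584, 0.811, -0.012, -320.899], [0.646, -0.474, -0.599, -288.709], [-0.492, 0.342, -0.801, 1940.312], [0.0, 0.0, 0.0, 1.0]]
top [[496.112080173979, 0.0, 250.84255552157057], [0.0, 496.112080173979, 193.85888600920174], [0.0, 0.0, 1.0]] [[0.002, -1.0, 0.002, 11.682], [-0.998, -0.002, -0.068, 520.45], [0.068, -0.001, -0.998, 1417.61], [0.0, 0.0, 0.0, 1.0]]
```

View pics/scene0.png

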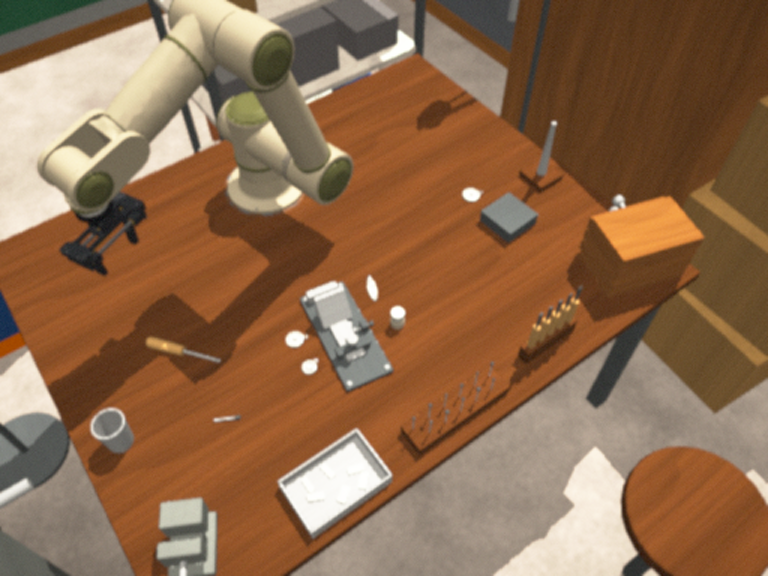

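View pics/top0.png

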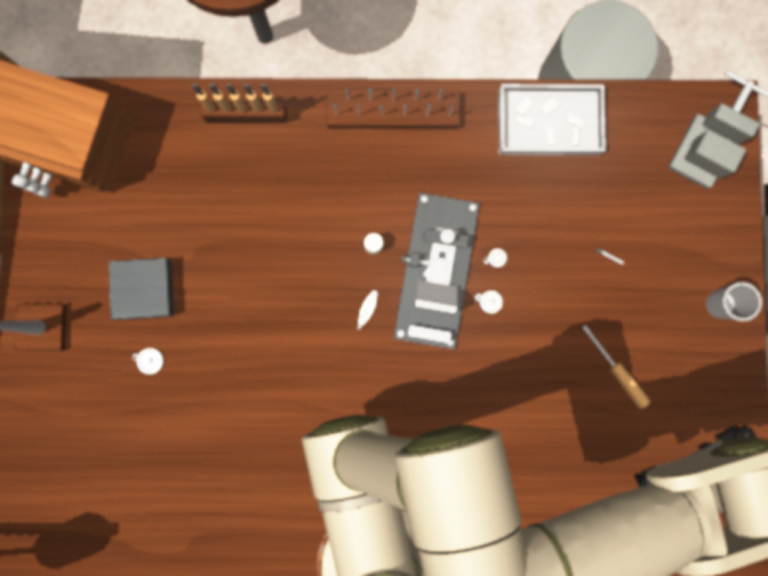

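The scene and top pictures show the holder at about (437,270) in the top view (1.5x), with the fixed jaw near the robot and its x axis pointing away from it. I'll zoom in to fit its pose.

Run:
```python
import numpy as np,cv2
a=np.load("top0.npz")["pixels"][120:240,240:340,::-1];cv2.imwrite("pics/topc.png",cv2.resize(a,None,fx=5,fy=5,interpolation=cv2.INTER_CUBIC))
a=np.load("scene0.npz")["pixels"][175:270,180:290,::-1];cv2.imwrite("pics/scenec.png",cv2.resize(a,None,fx=6,fy=6,interpolation=cv2.INTER_CUBIC))
```

```text
(no output)
```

View pics/topc.png

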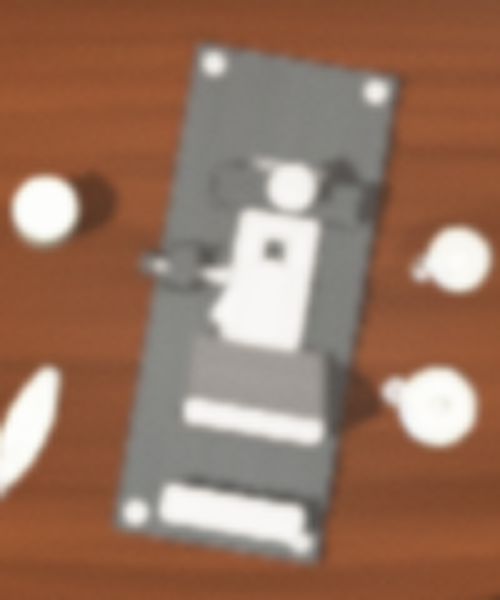

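View pics/scenec.png

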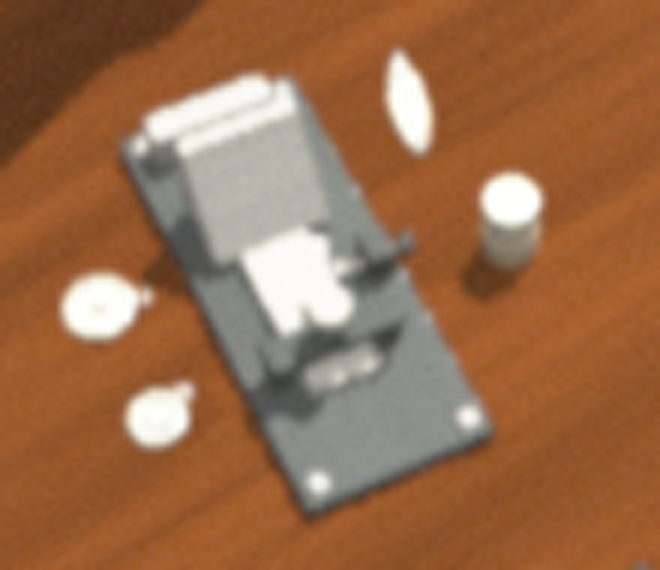

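```bash
cat > h.py <<'E'
import numpy as np
from scipy.optimize import least_squares
def proj(d,P):
    c=P@d["view"][:3,:3].T+d["view"][:3,3];return c[:,:2]/c[:,2:]*d["K"][0,0]+d["K"][:2,2]
def H2W(p,q):
    c,s=np.cos(p[2]),np.sin(p[2]);q=np.atleast_2d(q).astype(float)
    return np.c_[p[0]+c*q[:,0]-s*q[:,1],p[1]+s*q[:,0]+c*q[:,1],q[:,2]]
E
python3 - <<'E'
from h import *
T=dict(np.load("top0.npz"));S=dict(np.load("scene0.npz"))
# far+y, far-y, near-y, near+y, fixed jaw top, pin top, jaw top edge(-55,+-38,85)
C=[[170,65,12],[170,-55,12],[-120,-55,12],[-120,65,12]]
up=lambda a,f,o:(np.array(a,float)+.5)/f-.5+o
t=up([[200,43],[400,77],[320,562],[117,527]],5,np.array([240,120]))
s=up([[492,432],[310,515],[122,145],[290,78]],6,np.array([180,175]))
def fit(use):
    f=lambda p:np.concatenate([(proj(d,H2W(p,C))-m).ravel() for d,m in use])
    r=least_squares(f,[500,0,-.2]);return r.x,r.fun.round(1)
for u in([(T,t)],[(S,s)],[(T,t),(S,s)]):
    x,f=fit(u);print(x.round(3).tolist(),f)
p=x
K=[[85,0,74],[-55,38,85],[-55,-38,85],[-90,40,40],[-90,-40,40]]
print(((proj(T,H2W(p,K))-[240,120])*5).round(),((proj(S,H2W(p,K))-[180,175])*6).round())
np.save("p.npy",p)
E
```

```text
[536.842, -106.324, -0.169] [-0.1 -0.5  0.3 -0.4  0.1  0.5 -0.2  0.4]
[540.377, -106.236, -0.173] [ 0.6  0.2 -0.3 -0.  -0.6 -0.1  0.3 -0.2]
[538.033, -106.196, -0.171] [-0.1 -0.9  0.3 -0.7  0.   0.1 -0.3 -0.1  0.3 -0.4 -0.6 -0.6 -1.  -0.4
 -0.1 -0.6]
[[293. 182.]
 [185. 416.]
 [321. 439.]
 [167. 480.]
 [306. 504.]] [[325. 302.]
 [284.  92.]
 [168. 138.]
 [268.  94.]
 [150. 140.]]
```

```bash
cat >> h.py <<'E'
from scipy.spatial.transform import Rotation as Ro
def plan(s,p,tgt,dyaw=0.0):
    """shift/turn in tool axes from measured pose to holder point tgt, tool x along holder x, tool down"""
    w,x,y,z=s["tool_rot"];R=Ro.from_quat([x,y,z,w])
    W=H2W(p,tgt)[0]
    th=p[2]+dyaw
    G=Ro.from_matrix(np.array([[np.cos(th),np.sin(th),0],[np.sin(th),-np.cos(th),0],[0,0,-1.]]))
    print("W",W.round(1),"shift m",(R.inv().apply(W-np.array(s["eef_pos"]))/1000).round(4),"turn units",((R.inv()*G).as_rotvec(degrees=True)/5).round(3))
def W2H(p,w):
    c,s=np.cos(p[2]),np.sin(p[2]);d=np.array(w[:2])-p[:2];return np.array([c*d[0]+s*d[1],-s*d[0]+c*d[1],w[2]])
E
python3 - <<'E'
from h import *
from workcell import env
plan(env.observe(),np.load("p.npy"),[-76,0,160])
E
```

```text
W [463.1 -93.3 160. ] shift m [ 0.375  -0.2374  0.0786] turn units [-1.300e-02  2.000e-03  7.166e+00]
```

jog_arm(
  fingers=1,
  motion=[
    {"tx": 0.02, "ty": -0.012, "tz": 0.004, "wz": 0.4},
    {"tx": 0.045, "ty": -0.029, "tz": 0.009, "wz": 0.9},
    {"tx": 0.075, "ty": -0.048, "tz": 0.016, "wz": 1.4},
    {"tx": 0.105, "ty": -0.067, "tz": 0.022, "wz": 2.0},
    {"tx": 0.135, "ty": -0.086, "tz": 0.028, "wz": 2.6},
    {"tx": 0.165, "ty": -0.104, "tz": 0.035, "wz": 3.2},
    {"tx": 0.19, "ty": -0.12, "tz": 0.04, "wz": 3.7},
    {"tx": 0.21, "ty": -0.133, "tz": 0.044, "wz": 4.1},
  ],
)

```text
$.motion[0]: bad value
```

Run:
```python
from h import *
from workcell import env
plan(env.observe(),np.load("p.npy"),[-76,0,160]);print(env.observe()["qpos"])
```

```text
W [463.1 -93.3 160. ] shift m [ 0.375  -0.2374  0.0786] turn units [-1.300e-02  2.000e-03  7.166e+00]
[-1.33940525e+00  3.13354790e-01  1.49835883e+00 -5.02462422e-05
  1.33102067e+00 -2.23395323e-01]
```

jog_arm(
  fingers=1,
  motion=[
    {"tx": 0.02, "ty": -0.012, "tz": 0.004, "wx": 0, "wy": 0, "wz": 0.4},
    {"tx": 0.045, "ty": -0.029, "tz": 0.009, "wx": 0, "wy": 0, "wz": 0.9},
    {"tx": 0.075, "ty": -0.048, "tz": 0.016, "wx": 0, "wy": 0, "wz": 1.4},
    {"tx": 0.105, "ty": -0.067, "tz": 0.022, "wx": 0, "wy": 0, "wz": 2.0},
    {"tx": 0.135, "ty": -0.086, "tz": 0.028, "wx": 0, "wy": 0, "wz": 2.6},
    {"tx": 0.165, "ty": -0.104, "tz": 0.035, "wx": 0, "wy": 0, "wz": 3.2},
    {"tx": 0.19, "ty": -0.12, "tz": 0.04, "wx": 0, "wy": 0, "wz": 3.7},
    {"tx": 0.21, "ty": -0.133, "tz": 0.044, "wx": 0, "wy": 0, "wz": 4.1},
  ],
)

```text
time_s: 0.77
eef_pos: [361.5, -257.8, 194.2]
tool_rot: [-0.0, 0.999, 0.048, -0.0]
wrist_force: [-0.2, -0.5, -1.0]
opening: 36.7
```

Run:
```python
from h import *
from workcell import env
plan(env.observe(),np.load("p.npy"),[-76,0,160]);print(env.observe()["qpos"])
```

```text
W [463.1 -93.3 160. ] shift m [ 0.1169 -0.154   0.0343] turn units [-0.01   0.006  3.051]
[-8.84659622e-01  1.78622154e-01  1.79348595e+00  2.17201107e-04
  1.17044529e+00  5.90357028e-01]
```

jog_arm(
  fingers=1,
  motion=[
    {"tx": 0.013, "ty": -0.017, "tz": 0.004, "wx": 0, "wy": 0, "wz": 0.35},
    {"tx": 0.031, "ty": -0.04, "tz": 0.009, "wx": 0, "wy": 0, "wz": 0.8},
    {"tx": 0.051, "ty": -0.066, "tz": 0.015, "wx": 0, "wy": 0, "wz": 1.3},
    {"tx": 0.072, "ty": -0.094, "tz": 0.021, "wx": 0, "wy": 0, "wz": 1.9},
    {"tx": 0.092, "ty": -0.12, "tz": 0.027, "wx": 0, "wy": 0, "wz": 2.4},
    {"tx": 0.108, "ty": -0.141, "tz": 0.031, "wx": 0, "wy": 0, "wz": 2.8},
    {"tx": 0.117, "ty": -0.154, "tz": 0.034, "wx": 0, "wy": 0, "wz": 3.05},
    {"tx": 0.117, "ty": -0.154, "tz": 0.034, "wx": 0, "wy": 0, "wz": 3.05},
  ],
)

```text
time_s: 1.43
eef_pos: [462.8, -92.9, 159.9]
tool_rot: [-0.0, 0.997, -0.083, -0.001]
wrist_force: [-0.4, -1.1, -0.6]
opening: 0.4
```

Run:
```python
from h import *
from workcell import env
import cv2
s=env.observe();p=np.load("p.npy")
print(s["time_s"],W2H(p,s["eef_pos"]).round(1),np.round(s["wrist_force"],1),s["opening"])
r=env.get_image("wrist");np.savez("w1.npz",pixels=r["pixels"],K=r["K"],he=r["hand_eye"],pos=s["eef_pos"],rot=s["tool_rot"]);print(r["K"],r["hand_eye"].round(3))
cv2.imwrite("pics/w1.png",cv2.resize(r["pixels"][:,:,::-1],None,fx=1.5,fy=1.5,interpolation=cv2.INTER_CUBIC))
plan(env.observe(),p,[-76,0,55]);print(env.observe()["qpos"])
```

```text
1.4333 [-76.4   0.3 159.9] [-0.4 -1.1 -0.6] 0.44290361170348624
[[297.31863964   0.         254.14104586]
 [  0.         297.31863964 188.94936922]
 [  0.           0.           1.        ]] [[-1.00000e-03 -9.46000e-01 -3.25000e-01  8.39220e+01]
 [ 1.00000e+00 -1.00000e-03 -1.00000e-03  8.92000e-01]
 [ 0.00000e+00 -3.25000e-01  9.46000e-01 -1.46389e+02]
 [ 0.00000e+00  0.00000e+00  0.00000e+00  1.00000e+00]]
W [463.1 -93.3  55. ] shift m [ 0.0007 -0.0011  0.1052] turn units [-0.003  0.013  0.048]
[-4.50136972e-01  2.79542157e-01  1.76200838e+00 -5.58735914e-05
  1.10123132e+00  1.28704152e+00]
```

View pics/w1.png

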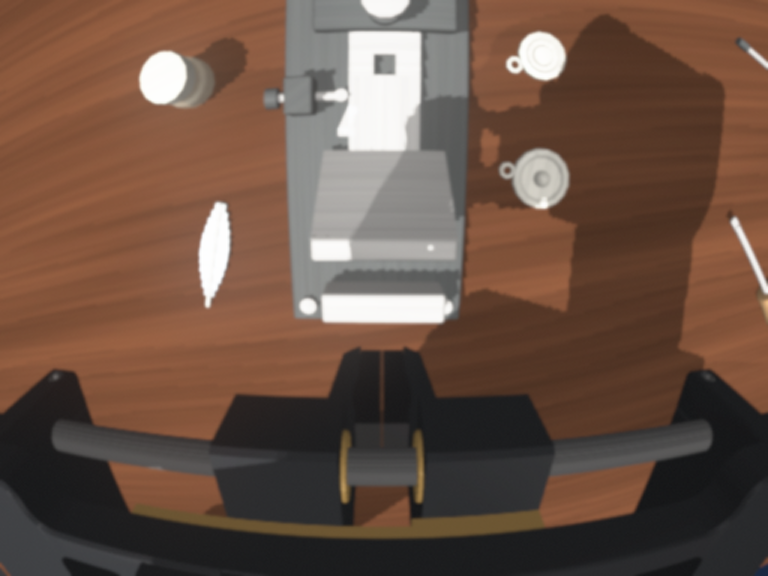

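Run:
```python
from h import *
D=dict(np.load("w1.npz"));p=np.load("p.npy")
w,x,y,z=D["rot"];R=Ro.from_quat([x,y,z,w]).as_matrix()
def back(px,h):
    uv=(np.array(px)+.5)/1.5-.5-D["K"][:2,2];r=np.hypot(*uv);t=r/D["K"][0,0]
    v=np.r_[uv/r*np.sin(t),np.cos(t)]
    o=R@D["he"][:3,3]+D["pos"];v=R@D["he"][:3,:3]@v
    return W2H(p,o+v*(h-o[2])/v[2])
for n,px,h in[("jawL",(312,260),85),("jawR",(459,258),85),("fjL far",(321,298),40),("fjR far",(445,294),40),("fjR near",(446,320),40),("fjL near",(322,322),40),("plate nearL",(295,318),12),("plate nearR",(458,318),12)]:
    print(n,back(px,h).round(1))
```

```text
jawL [-55.6  35.8  85. ]
jawR [-54.2 -40.6  85. ]
fjL far [-93.9  38.5  40. ]
fjR far [-90.9 -41.   40. ]
fjR near [-109.1  -42.7   40. ]
fjL near [-110.8   38.6   40. ]
plate nearL [-120.3   62.5   12. ]
plate nearR [-119.8  -55.9   12. ]
```

jog_arm(
  fingers=1,
  motion=[
    {"tx": 0, "ty": 0.001, "tz": 0.01, "wx": 0, "wy": 0, "wz": 0.05},
    {"tx": 0, "ty": 0.001, "tz": 0.027, "wx": 0, "wy": 0, "wz": 0.05},
    {"tx": 0, "ty": 0.001, "tz": 0.046, "wx": 0, "wy": 0, "wz": 0.05},
    {"tx": 0, "ty": 0.001, "tz": 0.065, "wx": 0, "wy": 0, "wz": 0.05},
    {"tx": 0, "ty": 0.001, "tz": 0.082, "wx": 0, "wy": 0, "wz": 0.05},
    {"tx": 0, "ty": 0.001, "tz": 0.095, "wx": 0, "wy": 0, "wz": 0.05},
    {"tx": 0, "ty": 0.001, "tz": 0.103, "wx": 0, "wy": 0, "wz": 0.05},
    {"tx": 0, "ty": 0.001, "tz": 0.105, "wx": 0, "wy": 0, "wz": 0.05},
  ],
)

```text
time_s: 2.15
eef_pos: [461.5, -96.9, 54.8]
tool_rot: [-0.0, 0.996, -0.087, -0.001]
wrist_force: [-0.2, -0.1, -0.6]
opening: 0.0
```

Run:
```python
from h import *
from workcell import env
import cv2
p=np.array([537.6,-107.5,-0.178]);np.save("p.npy",p)
s=env.observe()
print(s["time_s"],W2H(p,s["eef_pos"]).round(1),np.round(s["wrist_force"],1))
r=env.get_image("wrist")
cv2.imwrite("pics/w2.png",cv2.resize(r["pixels"][:,:,::-1],None,fx=1.5,fy=1.5,interpolation=cv2.INTER_CUBIC))
plan(s,p,[-67,0,55])
```

```text
2.15 [-76.8  -3.   54.8] [-0.2 -0.1 -0.6]
W [471.7 -95.6  55. ] shift m [ 0.0098 -0.003  -0.0002] turn units [-0.005  0.021  0.043]
```

View pics/w2.png

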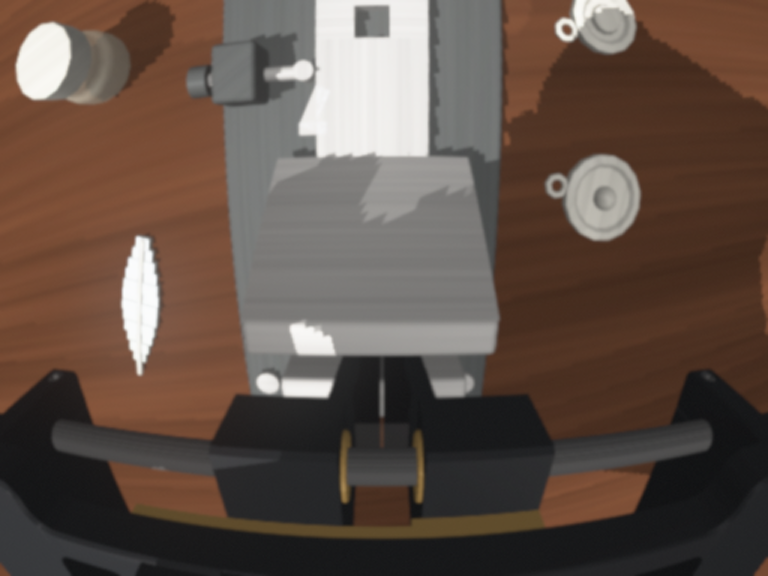

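jog_arm(
  fingers=1,
  motion=[
    {"tx": 0.003, "ty": -0.002, "tz": 0, "wx": 0, "wy": 0, "wz": 0},
    {"tx": 0.007, "ty": -0.003, "tz": 0, "wx": 0, "wy": 0, "wz": 0},
    {"tx": 0.01, "ty": -0.003, "tz": 0, "wx": 0, "wy": 0, "wz": 0},
    {"tx": 0.013, "ty": -0.003, "tz": 0, "wx": 0, "wy": 0, "wz": 0},
    {"tx": 0.017, "ty": -0.003, "tz": 0, "wx": 0, "wy": 0, "wz": 0},
    {"tx": 0.021, "ty": -0.003, "tz": 0, "wx": 0, "wy": 0, "wz": 0},
    {"tx": 0.025, "ty": -0.003, "tz": 0, "wx": 0, "wy": 0, "wz": 0},
    {"tx": 0.025, "ty": -0.003, "tz": 0, "wx": 0, "wy": 0, "wz": 0},
  ],
)

```text
time_s: 2.87
eef_pos: [487.3, -97.5, 55.9]
tool_rot: [-0.0, 0.996, -0.086, -0.001]
wrist_force: [-4.4, 0.9, 3.6]
opening: 0.2
```

```bash
cat > look.py <<'E'
import sys,cv2
from h import *
from workcell import env
p=np.load("p.npy");s=env.observe()
f=np.array(s["wrist_force"]);c,sn=np.cos(p[2]),np.sin(p[2])
print(s["time_s"],W2H(p,s["eef_pos"]).round(1),"F holder",np.round([c*f[0]+sn*f[1],-sn*f[0]+c*f[1],f[2]],1))
for n in sys.argv[2:]:
    r=env.get_image(n)
    if n=="wrist": np.savez(f"{sys.argv[1]}.npz",pixels=r["pixels"],K=r["K"],he=r["hand_eye"],pos=s["eef_pos"],rot=s["tool_rot"]);im=cv2.resize(r["pixels"],None,fx=1.5,fy=1.5,interpolation=cv2.INTER_CUBIC)
    else: im=cv2.resize(r["pixels"][120:240,230:350] if n=="top" else r["pixels"][165:270,180:300],None,fx=5,fy=5,interpolation=cv2.INTER_CUBIC)
    cv2.imwrite(f"pics/{sys.argv[1]}_{n}.png",im[:,:,::-1])
E
python3 look.py c3 wrist
```

```text
2.8667 [-51.3   0.9  55.9] F holder [-4.5  0.1  3.6]
```

View pics/c3_wrist.png

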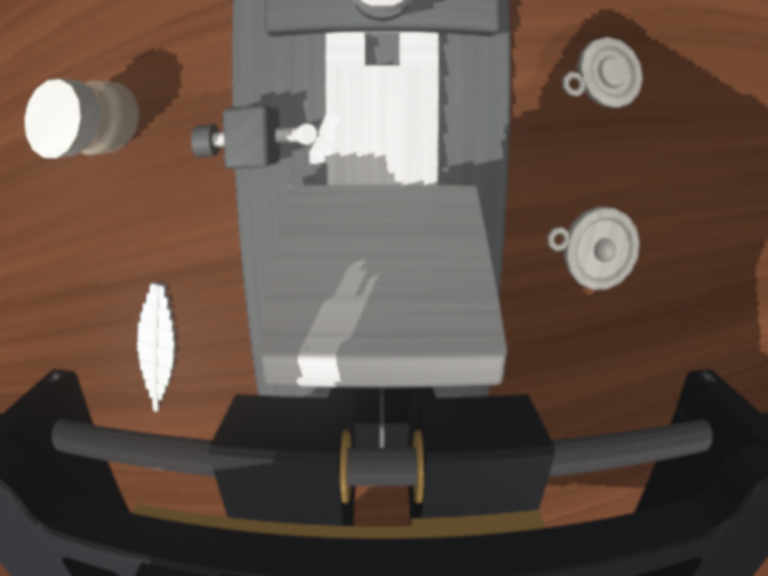

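```bash
cat >> h.py <<'E'
def back(D,p,px,h,raw=False):
    w,x,y,z=D["rot"];R=Ro.from_quat([x,y,z,w]).as_matrix()
    uv=(np.array(px)+.5)/1.5-.5-D["K"][:2,2];r=np.hypot(*uv);t=r/D["K"][0,0]
    v=np.r_[uv/r*np.sin(t),np.cos(t)]
    o=R@D["he"][:3,3]+D["pos"];v=R@D["he"][:3,:3]@v
    return W2H(p,o+v*(h-o[2])/v[2])
E
python3 - <<'E'
from h import *
D=dict(np.load("c3.npz"));p=np.load("p.npy")
for px in((262,384),(505,384)):print(back(D,p,px,85).round(1))
E
```

```text
[-41.1  37.9  85. ]
[-40.9 -38.8  85. ]
```

jog_arm(
  fingers=1,
  motion=[
    {"tx": 0.004, "ty": 0.001, "tz": 0, "wx": 0, "wy": 0, "wz": 0},
    {"tx": 0.009, "ty": 0.001, "tz": 0, "wx": 0, "wy": 0, "wz": 0},
    {"tx": 0.014, "ty": 0.001, "tz": 0, "wx": 0, "wy": 0, "wz": 0},
    {"tx": 0.019, "ty": 0.001, "tz": 0, "wx": 0, "wy": 0, "wz": 0},
    {"tx": 0.024, "ty": 0.001, "tz": 0, "wx": 0, "wy": 0, "wz": 0},
    {"tx": 0.028, "ty": 0.001, "tz": 0, "wx": 0, "wy": 0, "wz": 0},
    {"tx": 0.031, "ty": 0.001, "tz": 0, "wx": 0, "wy": 0, "wz": 0},
    {"tx": 0.031, "ty": 0.001, "tz": 0, "wx": 0, "wy": 0, "wz": 0},
  ],
)

```text
time_s: 3.58
eef_pos: [517.1, -103.2, 55.5]
tool_rot: [-0.001, 0.996, -0.086, -0.001]
wrist_force: [-6.1, 4.7, 3.4]
opening: 0.5
```

```bash
python3 look.py c4 wrist
```

```text
3.5833 [-20.9   0.6  55.5] F holder [-6.8  3.6  3.4]
```

View pics/c4_wrist.png

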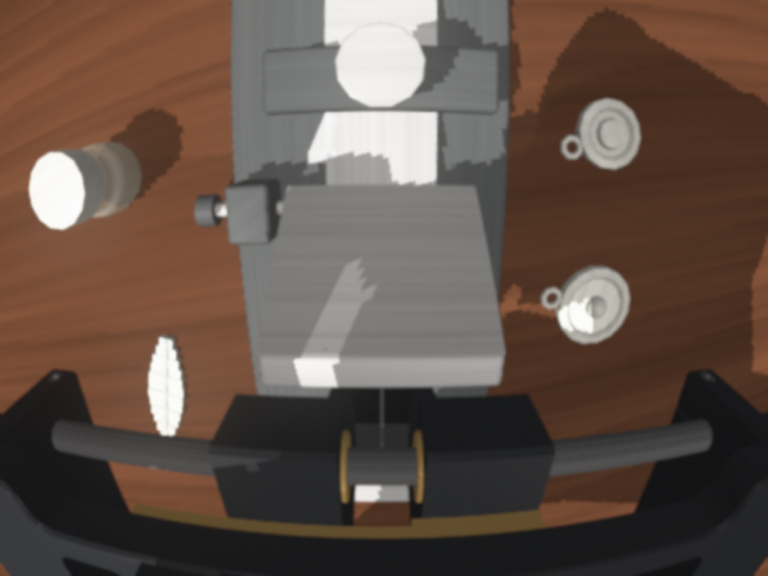

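The picture shows the jaw edge at (382,386), level with the fingers, so its travel is about 44 mm. The pin head is at (380,65). Releasing now.

jog_arm(
  fingers=1,
  motion=[
    {"tx": -0.003, "ty": 0, "tz": 0, "wx": 0, "wy": 0, "wz": 0},
    {"tx": -0.009, "ty": 0, "tz": 0, "wx": 0, "wy": 0, "wz": 0},
    {"tx": -0.016, "ty": 0, "tz": 0, "wx": 0, "wy": 0, "wz": 0},
    {"tx": -0.023, "ty": 0, "tz": 0, "wx": 0, "wy": 0, "wz": 0},
    {"tx": -0.029, "ty": 0, "tz": 0, "wx": 0, "wy": 0, "wz": 0},
    {"tx": -0.033, "ty": 0, "tz": 0, "wx": 0, "wy": 0, "wz": 0},
    {"tx": -0.035, "ty": 0, "tz": 0, "wx": 0, "wy": 0, "wz": 0},
    {"tx": -0.035, "ty": 0, "tz": 0, "wx": 0, "wy": 0, "wz": 0},
  ],
)

```text
time_s: 4.3
eef_pos: [483.1, -98.1, 55.9]
tool_rot: [0.0, 0.996, -0.087, 0.0]
wrist_force: [0.1, -1.4, 0.2]
opening: 0.4
```

```bash
python3 look.py c5 wrist;python3 - <<'E'
from h import *
D=dict(np.load("c4.npz"));p=np.load("p.npy")
for px in((262,386),(503,386)):print(back(D,p,px,85).round(1))
for px in((336,65),(425,65),(380,24),(380,107)):print("pin",back(D,p,px,74).round(1))
E
```

```text
4.3 [-55.3  -0.4  55.9] F holder [ 0.4 -1.3  0.2]
[-11.3  37.5  85. ]
[-10.9 -38.4  85. ]
pin [83.8 13.  74. ]
pin [ 83.9 -11.9  74. ]
pin [95.9  0.7 74. ]
pin [71.4  0.6 74. ]
```

View pics/c5_wrist.png

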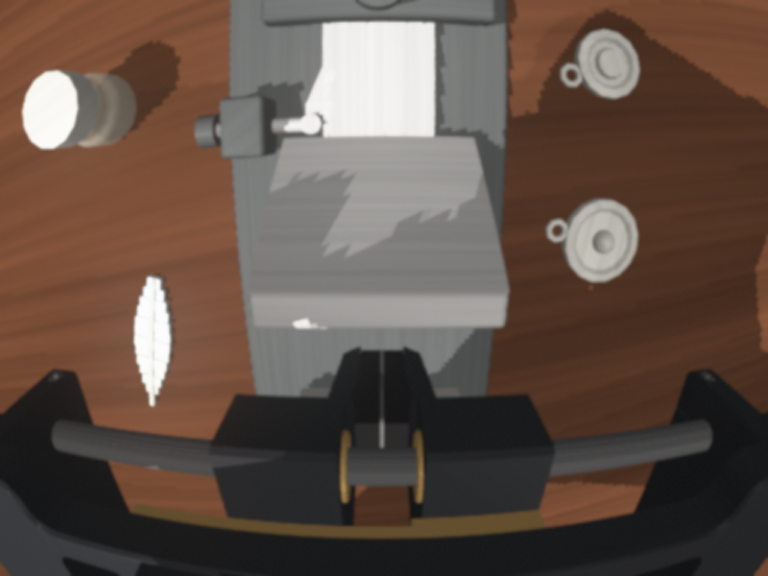

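Run:
```python
from h import *
from workcell import env
D=dict(np.load("c5.npz"));p=np.load("p.npy")
for px in((252,327),(506,327)):print(back(D,p,px,85).round(1))
s=env.observe();plan(s,p,[-55,0,130]);plan(s,p,[84,.5,130])
```

```text
[-25.4  37.5  85. ]
[-25.1 -38.   85. ]
W [483.5 -97.8 130. ] shift m [ 0.0001 -0.0003 -0.0741] turn units [ 0.002 -0.008  0.049]
W [ 620.4 -121.9  130. ] shift m [ 0.1391 -0.0002 -0.074 ] turn units [ 0.002 -0.008  0.049]
```

Jaw face is at x = −25.2, i.e. travel ≈ 30 mm: latched. Now up and over to the pin.

jog_arm(
  fingers=1,
  motion=[
    {"tx": 0, "ty": 0, "tz": -0.01, "wx": 0, "wy": 0, "wz": 0},
    {"tx": 0, "ty": 0, "tz": -0.032, "wx": 0, "wy": 0, "wz": 0},
    {"tx": 0, "ty": 0, "tz": -0.058, "wx": 0, "wy": 0, "wz": 0},
    {"tx": 0.018, "ty": 0, "tz": -0.072, "wx": 0, "wy": 0, "wz": 0},
    {"tx": 0.045, "ty": 0, "tz": -0.074, "wx": 0, "wy": 0, "wz": 0},
    {"tx": 0.075, "ty": 0, "tz": -0.074, "wx": 0, "wy": 0, "wz": 0},
    {"tx": 0.105, "ty": 0, "tz": -0.074, "wx": 0, "wy": 0, "wz": 0},
    {"tx": 0.125, "ty": 0, "tz": -0.074, "wx": 0, "wy": 0, "wz": 0},
  ],
)

```text
time_s: 5.02
eef_pos: [608.6, -119.9, 130.6]
tool_rot: [0.0, 0.996, -0.087, 0.001]
wrist_force: [-0.1, -0.5, -0.3]
opening: 0.8
```

jog_arm(
  fingers=1,
  motion=[
    {"tx": 0.009, "ty": 0, "tz": 0.0, "wx": 0, "wy": 0, "wz": 0},
    {"tx": 0.014, "ty": 0, "tz": 0.008, "wx": 0, "wy": 0, "wz": 0},
    {"tx": 0.014, "ty": 0, "tz": 0.018, "wx": 0, "wy": 0, "wz": 0},
    {"tx": 0.014, "ty": 0, "tz": 0.028, "wx": 0, "wy": 0, "wz": 0},
    {"tx": 0.014, "ty": 0, "tz": 0.036, "wx": 0, "wy": 0, "wz": 0},
    {"tx": 0.014, "ty": 0, "tz": 0.042, "wx": 0, "wy": 0, "wz": 0},
    {"tx": 0.014, "ty": 0, "tz": 0.045, "wx": 0, "wy": 0, "wz": 0},
    {"tx": 0.014, "ty": 0, "tz": 0.045, "wx": 0, "wy": 0, "wz": 0},
  ],
)

```text
time_s: 5.68
eef_pos: [619.7, -121.8, 84.0]
tool_rot: [-0.0, 0.996, -0.087, -0.001]
wrist_force: [0.3, 0.4, 0.2]
opening: 0.7
```

```bash
python3 look.py c6 wrist scene
python3 - <<'E'
from h import *
from workcell import env
plan(env.observe(),np.load("p.npy"),[84,.5,60])
E
```

```text
5.6833 [83.3  0.4 84. ] F holder [0.3 0.5 0.2]
W [ 620.4 -121.9   60. ] shift m [ 0.0001 -0.0001  0.025 ] turn units [ 0.001 -0.005  0.051]
```

View pics/c6_wrist.png

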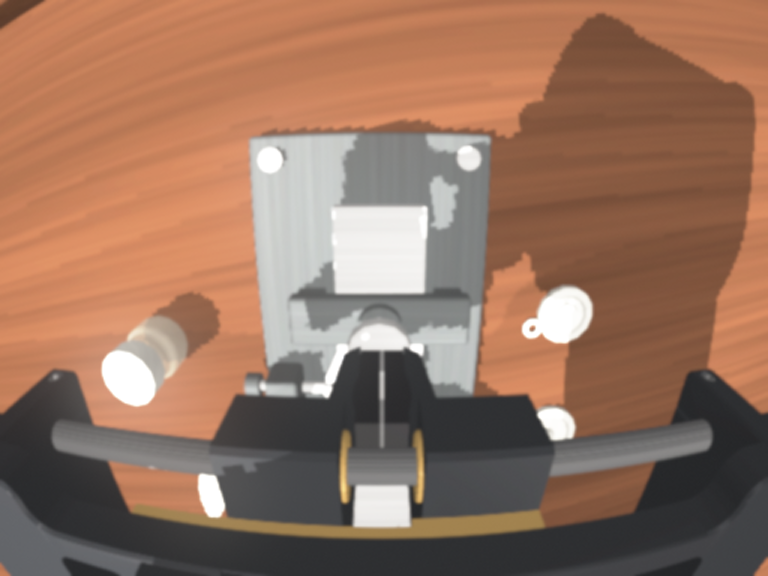

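View pics/c6_scene.png

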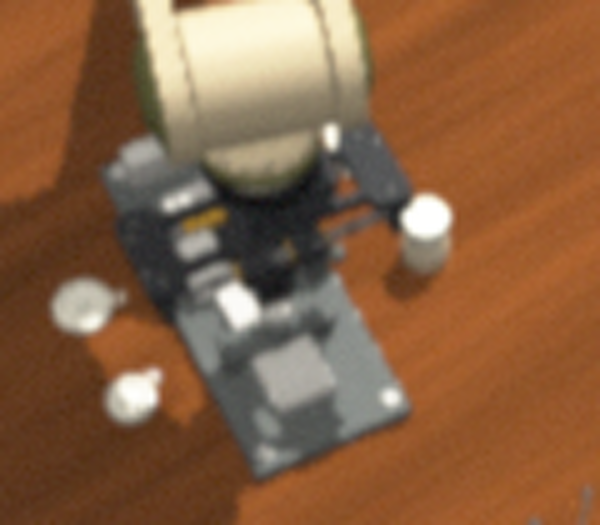

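jog_arm(
  fingers=1,
  motion=[
    {"tx": 0, "ty": 0, "tz": 0.003, "wx": 0, "wy": 0, "wz": 0},
    {"tx": 0, "ty": 0, "tz": 0.006, "wx": 0, "wy": 0, "wz": 0},
    {"tx": 0, "ty": 0, "tz": 0.009, "wx": 0, "wy": 0, "wz": 0},
    {"tx": 0, "ty": 0, "tz": 0.012, "wx": 0, "wy": 0, "wz": 0},
    {"tx": 0, "ty": 0, "tz": 0.014, "wx": 0, "wy": 0, "wz": 0},
    {"tx": 0, "ty": 0, "tz": 0.016, "wx": 0, "wy": 0, "wz": 0},
    {"tx": 0, "ty": 0, "tz": 0.018, "wx": 0, "wy": 0, "wz": 0},
    {"tx": 0, "ty": 0, "tz": 0.018, "wx": 0, "wy": 0, "wz": 0},
  ],
)

```text
time_s: 6.45
eef_pos: [620.2, -122.0, 66.5]
tool_rot: [-0.0, 0.996, -0.087, 0.0]
wrist_force: [-0.6, 0.9, 2.1]
opening: 0.0
```

jog_arm(
  fingers=1,
  motion=[
    {"tx": 0, "ty": 0, "tz": 0.001, "wx": 0, "wy": 0, "wz": 0},
    {"tx": 0, "ty": 0, "tz": 0.002, "wx": 0, "wy": 0, "wz": 0},
    {"tx": 0, "ty": 0, "tz": 0.003, "wx": 0, "wy": 0, "wz": 0},
    {"tx": 0, "ty": 0, "tz": 0.004, "wx": 0, "wy": 0, "wz": 0},
    {"tx": 0, "ty": 0, "tz": 0.005, "wx": 0, "wy": 0, "wz": 0},
    {"tx": 0, "ty": 0, "tz": 0.006, "wx": 0, "wy": 0, "wz": 0},
    {"tx": 0, "ty": 0, "tz": 0.0065, "wx": 0, "wy": 0, "wz": 0},
    {"tx": 0, "ty": 0, "tz": 0.0065, "wx": 0, "wy": 0, "wz": 0},
  ],
)

```text
time_s: 7.12
eef_pos: [620.2, -122.0, 60.3]
tool_rot: [0.0, 0.996, -0.087, 0.0]
wrist_force: [-1.1, 0.2, 5.4]
opening: 0.5
```

jog_arm(
  fingers=1,
  motion=[
    {"tx": 0, "ty": 0, "tz": 0.0005, "wx": 0, "wy": 0, "wz": 0},
    {"tx": 0, "ty": 0, "tz": 0.001, "wx": 0, "wy": 0, "wz": 0},
    {"tx": 0, "ty": 0, "tz": 0.001, "wx": 0, "wy": 0, "wz": 0},
    {"tx": 0, "ty": 0, "tz": 0.001, "wx": 0, "wy": 0, "wz": 0},
    {"tx": 0, "ty": 0, "tz": 0.0015, "wx": 0, "wy": 0, "wz": 0},
    {"tx": 0, "ty": 0, "tz": 0.0015, "wx": 0, "wy": 0, "wz": 0},
    {"tx": 0, "ty": 0, "tz": 0.0015, "wx": 0, "wy": 0, "wz": 0},
    {"tx": 0, "ty": 0, "tz": 0.0015, "wx": 0, "wy": 0, "wz": 0},
  ],
)

```text
time_s: 7.78
eef_pos: [620.4, -122.0, 60.1]
tool_rot: [0.0, 0.996, -0.087, 0.001]
wrist_force: [-5.0, 1.0, 13.8]
opening: 0.2
```

jog_arm(
  fingers=1,
  motion=[
    {"tx": 0, "ty": 0, "tz": 0.0005, "wx": 0, "wy": 0, "wz": 0},
    {"tx": 0, "ty": 0, "tz": 0.001, "wx": 0, "wy": 0, "wz": 0},
    {"tx": 0, "ty": 0, "tz": 0.001, "wx": 0, "wy": 0, "wz": 0},
    {"tx": 0, "ty": 0, "tz": 0.001, "wx": 0, "wy": 0, "wz": 0},
    {"tx": 0, "ty": 0, "tz": 0.001, "wx": 0, "wy": 0, "wz": 0},
    {"tx": 0, "ty": 0, "tz": 0.001, "wx": 0, "wy": 0, "wz": 0},
    {"tx": 0, "ty": 0, "tz": 0.001, "wx": 0, "wy": 0, "wz": 0},
    {"tx": 0, "ty": 0, "tz": 0.001, "wx": 0, "wy": 0, "wz": 0},
  ],
)

```text
time_s: 8.45
eef_pos: [620.5, -122.0, 59.9]
tool_rot: [0.0, 0.996, -0.087, 0.001]
wrist_force: [-7.0, 1.2, 20.5]
opening: 0.3
```

jog_arm(
  fingers=1,
  motion=[
    {"tx": 0, "ty": 0, "tz": -0.005, "wx": 0, "wy": 0, "wz": 0},
    {"tx": 0, "ty": 0, "tz": -0.015, "wx": 0, "wy": 0, "wz": 0},
    {"tx": 0, "ty": 0, "tz": -0.03, "wx": 0, "wy": 0, "wz": 0},
    {"tx": -0.005, "ty": 0, "tz": -0.05, "wx": 0, "wy": 0, "wz": 0},
    {"tx": -0.02, "ty": 0, "tz": -0.07, "wx": 0, "wy": 0, "wz": 0},
    {"tx": -0.045, "ty": 0, "tz": -0.09, "wx": 0, "wy": 0, "wz": 0},
    {"tx": -0.07, "ty": 0, "tz": -0.1, "wx": 0, "wy": 0, "wz": 0},
    {"tx": -0.08, "ty": 0, "tz": -0.1, "wx": 0, "wy": 0, "wz": 0},
  ],
)

```text
time_s: 9.12
eef_pos: [540.1, -107.8, 160.1]
tool_rot: [0.0, 0.996, -0.087, 0.001]
wrist_force: [0.2, 0.6, -0.1]
opening: 0.6
```

```bash
python3 look.py c7 wrist scene
```

```text
9.1167 [2.500e+00 1.000e-01 1.601e+02] F holder [ 0.1  0.6 -0.1]
```

View pics/c7_wrist.png

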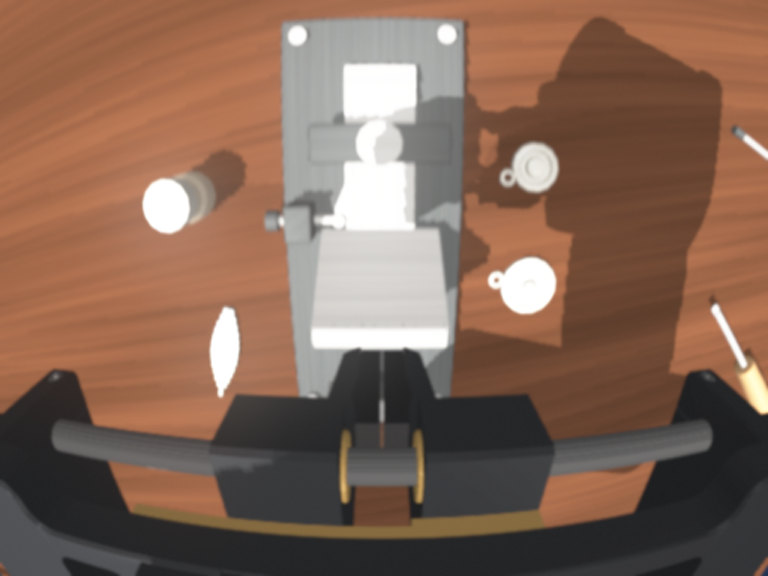

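Run:
```python
from h import *
from workcell import env
D=dict(np.load("c7.npz"));p=np.load("p.npy")
print("jaw",back(D,p,(313,347),85).round(1),back(D,p,(447,347),85).round(1))
for h in(60,74):
    a,b,c,d=[back(D,p,q,h) for q in((356,142),(403,142),(379,119),(379,165))];print("pin",h,a[1]-b[1],c[0]-d[0],(c[0]+d[0])/2)
s=env.observe();print(s["qd"])
env.sign_off()
```

```text
jaw [-27.   37.6  85. ] [-26.7 -37.5  85. ]
pin 60 25.58325643736923 25.466561940999895 83.46641900811144
pin 74 24.131172537415832 24.02110152151728 83.61250991698898
[ 0.00544402  0.05540106 -0.05649419  0.00037101  0.00051423  0.00713174]
the job is handed in; nothing more can be done
```

I pushed the jaw open to about 44 mm of travel and let it go, and it sprang back and latched at the middle notch. I then pressed the stop pin fully down and handed the job in at about 9.2 s, with the gripper clear above the holder.

- **Jaw:** right after release the wrist picture put the jaw face at x = −25.2 mm, which is 29.8 mm of travel. The last picture read −26.9 mm, about 28 mm of travel. That 1.7 mm difference is about the camera calibration error (about 2 mm), and the pin, which goes down only at the middle notch, had already gone down.
- **Pin:** the fingertips reached z = 59.9 mm, where fully down is 60. There the pin stopped moving while the force rose to about 20 N. In the last picture its head looks the right size for fully down (25.5 mm across at 60 mm height, against the true 26 mm).
- **Forces and bystanders:** the highest force I read was about 22 N at the wrist, while pressing the pin. Contact was only meant with the jaw and the pin. In the last wrist picture the jar, leaf, driver and the two nearest castings look undisturbed, by eye only. I did not look again at the third casting or the bur.

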